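Release the pale ball stoppers from their chute

TASK

Two gated chutes hold wooden ball stoppers. Press down the red pad of the rocking lever on the chute with the pale balls so that its gate lifts, keep it down until all three pale balls have run into the tray, then let the lever come back up so that the gate shuts, and move clear. Only press, with the fingers on the pad: do not touch any ball or the other chute, and leave the glass, bottle and cup where they stand.

Things in the scene. Friction and masses are not known exactly. Their poses are not given: they have to be found in the camera images.
- chute_pale: Fixed ball chute with the pale beech balls; both chutes are alike but for the balls. Board 380 x 124 mm; origin on the table under its middle, x downhill, z up. In this frame, mm: chute 42 wide along y 0, x -150 down 10 degrees to x 60; gate at x 30; open tray at the foot, inside x 69 to 183, y -45 to 45, floor z 12, rim z 58; copper lever along x at y 45, pivot at x -70, z 115.
- lever_pale (a joint): Angle of the rocking lever of the chute with the pale beech balls, rad: 0 at rest (gate shut, level lever), grows as the red pad goes down and the gate up, stop at 0.42 (pad about 40 mm down). From about 0.3 rad the balls pass under the gate. A spring returns it to 0 when released; at the pad it takes about 3 N to start and 7 N to hold fully down.
- pad_pale (a point): Centre of the top face of the red press pad (34 x 34 mm, 8 mm thick) on the lever of the chute with the pale beech balls, 128 mm above the table at rest, 100 mm uphill (-x) of the pivot, which is held between two steel cheeks 126 mm high; its axes are those of the chute at rest and tilt with the lever. Clear above and below.
- ball_pale0: A pale beech wooden ball stopper, origin at its centre, 30 mm diameter, about 14 g; at the start number 0 in the queue from the gate. Takes about a second to roll into the tray; its centre is then 27 mm above the table.
- ball_pale1: A pale beech wooden ball stopper, origin at its centre, 30 mm diameter, about 14 g; at the start number 1 in the queue from the gate. Takes about a second to roll into the tray; its centre is then 27 mm above the table.
- ball_pale2: A pale beech wooden ball stopper, origin at its centre, 30 mm diameter, about 14 g; at the start number 2 in the queue from the gate. Takes about a second to roll into the tray; its centre is then 27 mm above the table.
- chute_dark: Fixed ball chute with the dark brown balls; both chutes are alike but for the balls. Board 380 x 124 mm; origin on the table under its middle, x downhill, z up. In this frame, mm: chute 42 wide along y 0, x -150 down 10 degrees to x 60; gate at x 30; open tray at the foot, inside x 69 to 183, y -45 to 45, floor z 12, rim z 58; copper lever along x at y 45, pivot at x -70, z 115.
- lever_dark (a joint): Angle of the rocking lever of the chute with the dark brown balls, rad: 0 at rest (gate shut, level lever), grows as the red pad goes down and the gate up, stop at 0.42 (pad about 40 mm down). From about 0.3 rad the balls pass under the gate. A spring returns it to 0 when released; at the pad it takes about 3 N to start and 7 N to hold fully down.
- pad_dark (a point): Centre of the top face of the red press pad (34 x 34 mm, 8 mm thick) on the lever of the chute with the dark brown balls, 128 mm above the table at rest, 100 mm uphill (-x) of the pivot, which is held between two steel cheeks 126 mm high; its axes are those of the chute at rest and tilt with the lever. Clear above and below.
- ball_dark0: A dark brown wooden ball stopper, origin at its centre, 30 mm diameter, about 14 g; at the start number 0 in the queue from the gate. Takes about a second to roll into the tray; its centre is then 27 mm above the table.
- ball_dark1: A dark brown wooden ball stopper, origin at its centre, 30 mm diameter, about 14 g; at the start number 1 in the queue from the gate. Takes about a second to roll into the tray; its centre is then 27 mm above the table.
- ball_dark2: A dark brown wooden ball stopper, origin at its centre, 30 mm diameter, about 14 g; at the start number 2 in the queue from the gate. Takes about a second to roll into the tray; its centre is then 27 mm above the table.
- tasting_glass: Clear glass tumbler, 48 mm wide, 60 mm high, loose, between the chutes; origin under its centre.
- sample_bottle: Small amber bottle, 44 mm wide, 100 mm high with black cap, loose, between the near ends of the chutes; origin under its centre.
- measure: Steel measuring cup, 52 mm wide, 65 mm high, loose, to the robot's left of the chutes; origin under its centre.
Things that resemble listed ones, but are neither listed nor needed, are in the scene too. Leave any purple or yellow look-alike of the tasting_glass alone.

How it is judged:
By the outcome, as a careful person would: the job done as asked, in the order asked, and still so for the second after the job is handed in, with the robot touching nothing.
It also fails if it takes over 29 s, if anything falls off the work surface, if the arm or the gripper's body presses on something with over 40 N, if the wrist force passes 120 N, or if a joint passes its speed limit or range.

ROBOT

A 7-joint arm with a two-finger parallel gripper is mounted at the origin on the work surface. World frame = base frame: x ahead of the robot, y to its left, z up, the work surface at z = 0. Lengths are in m, angles in rad, forces in N, time in s.
With the tool pointing down it reaches from about 0.35 to 0.9 m from the base axis. Payload 7.2 kg.
Tool frame: the origin (TCP) lies midway between the tips of the shut fingers; the grasp point (between the pads) lies 19 mm behind it; z points along the fingers, y is the direction in which the jaws open and shut (so a half turn about z gives the same grasp; the last joint's range is limited). The gripper opens to 85 mm and grips with 20 to 120 N. Pads are 22 mm wide; open, the fingers measure 114 mm over their backs; the gripper's body (76 mm by 85 mm) begins 54 mm behind the grasp point. The pads swing forward as they close: fully open they stand 13 mm farther back than shut.
Start: joints at [-0.068, 0.411, -0.013, 1.596, 0.006, 1.134, -0.082], TCP at [0.625, -0, 0.231] pointing down, gripper open.
Joint ranges: [-2.95, 2.95], [-0.29, 1.99], [-1.47, 1.44], [0.14, 2.54], [-1.03, 4.17], [0.13, 1.85], [-2.86, 2.86]. Speed limits (rad/s): [2.39, 2.39, 3.01, 3.01, 3.14, 3.14, 3.14].

INTERFACE

Orientations are given as a unit quaternion [x, y, z, w].
In Python, from bench import monitor, cams, ticket, cut_out, tip_of gives the robot as it stands.
- The arm moves only by the tool apply_moves, never from a script. Its argument "targets" is text: rows parted by semicolons, each of 7 numbers parted by spaces: the shift along the tool's x, y, z in m, then the turn, a rotation vector about the tool's x, y, z in rad, then the closure, from 0 (fully open) to 1 (shut). A call has 1 to 5 rows; each row is the pose to reach, as a shift and turn from the pose commanded when the call began, along the tool's axes at that moment; what a row does not reach only later rows make up. A row lasts 1/8 s, in which the tool goes at most 62.5 mm and 10.7 degrees, less where a joint would pass 70% of its speed; a pose out of reach is approached as far as the arm can. A call with a gripper value outside its range is refused whole. The fingers move at their own pace and stop on an object; "squeeze" is the grip in N (left out, the last holds). Time passes only in rows, so rows that repeat a pose let the fingers close. It gives the time, the measured TCP pose, the force and the opening at its end, in the units of the state.
- monitor.observe(): the state, without advancing time (a new reading comes with each control period).
- cams.read_camera(name): name is "scene" or "side" or "wrist"; returns a dict with "frame" (400x640x3 uint8, red, green, blue), "camera_matrix" (3x3 intrinsics, pixels), "D" ([k1, k2, p1, p2, k3] as OpenCV has them; the pictures are not rectified), "rvec" (rotation vector, rad) and "tvec" (3), from world to camera coordinates, as OpenCV has them. Camera axes: x right, y down, z forward; pixel columns grow to the right and rows downward; lengths in m; the calibration is good to about 2 mm. A picture is of the moment at which its call begins. There is no depth.
- ticket.sign_off(): hands the job in, once; it reports no verdict.
Trained networks look in a picture, given as the dict that the camera call returned (one of the last four; its "shot" number tells which), for a name from the list of things; names that differ only in an ending like _2 or _b are one class to them, and where a whole thing is asked for, a point or a joint stands for the part that bears it (a point fixed in the world has none). Each returns a list of dicts, best first, with "confidence" (0 to 1); they miss things now and then, are a little off and sometimes report something else, mostly with a low value. They report only what shows in the picture. A call takes as long as a camera call. They do not tell look-alikes from the thing itself.
- cut_out(name, picture): "mask" (400x640 bool, what is visible of it) and "xy" ([column, row] as shares, 0 to 1, of the picture: columns of its width, rows of its height, amid what is visible of it).
- tip_of(name, picture): "xy" ([column, row] as shares, 0 to 1, of the picture: columns of its width, rows of its height: a listed point, or the origin of a listed thing).
The state is a dict: "time_s": time; "joint_positions": joint angles; "qvel": joint speeds; "joint_efforts": joint torques, N m; "ee_pos": TCP position; "ee_rot": TCP orientation; "wrist_force": force on the tool from outside, world axes, zero at the start; "wrist_torque": the same for the moment, N m; "width": finger opening in m.
Only numpy, scipy, OpenCV 4.12 (cv2) and the standard library are available. Lean on these libraries where they do the work, as an engineer would, in place of code of your own. Each camera call takes 0.05 s, during which the arm holds its last target.

## Working session

There is one attempt and no reset: what is moved stays moved. The work goes in short steps, Python scripts to look and compute and a tool call to move; the robot and the scene stay as the last step left them, time stands still between calls to the robot, and variables do not carry over. Pictures are saved under pics/ and viewed, and the job is handed in when it is done.

Besides the shell and the picture viewer there is one more tool, called after ">>>" as name(argument=value, ...) on one line, values as JSON. apply_moves: Moves the arm, as the interface text tells. Its arguments: {"type":"object","properties":{"targets":{"type":"string"},"squeeze":{"type":"number"}},"required":["targets"]}

```bash
mkdir -p pics; ls; cat > h.py <<'E'
import numpy as np,cv2
from bench import monitor,cams,ticket,cut_out,tip_of
def shot(n,fn):
    p=cams.read_camera(n); cv2.imwrite('pics/'+fn,p['frame'][:,:,::-1]); return p
def ray(p,uv):
    K=np.array(p['camera_matrix']);D=np.array(p['D'])
    u=cv2.undistortPoints(np.array([[uv]],float),K,D)[0,0]
    R=cv2.Rodrigues(np.array(p['rvec'],float))[0];t=np.array(p['tvec'],float).ravel()
    return -R.T@t, R.T@np.array([u[0],u[1],1])
def atz(p,uv,z):
    c,d=ray(p,uv); return c+d*(z-c[2])/d[2]
def proj(p,X):
    return cv2.projectPoints(np.array(X,float).reshape(-1,3),np.array(p['rvec'],float),np.array(p['tvec'],float),np.array(p['camera_matrix']),np.array(p['D']))[0][:,0]
def px(r): return np.array(r['xy'])*[640,400]
E
python3 - <<'E'
from h import *
for n in ['scene','side']:
    p=shot(n,n+'0.png')
    for k,z in [('pad_pale',.128),('pad_dark',.128),('chute_pale',0),('chute_dark',0),('ball_pale0',.05),('ball_dark0',.05),('tasting_glass',0),('sample_bottle',0),('measure',0)]:
        for r in tip_of(k,p)[:3]:
            print(n,k,round(r['confidence'],2),px(r).round(),atz(p,px(r),z).round(3))
print(monitor.observe())
E
```

```text
pics
scene pad_pale 0.55 [380. 187.] [0.457 0.239 0.128]
scene pad_dark 0.78 [276. 150.] [ 0.47  -0.104  0.128]
scene chute_pale 0.72 [327. 248.] [ 0.632  0.169 -0.   ]
scene chute_pale 0.64 [424. 266.] [0.551 0.428 0.   ]
scene ball_pale0 0.63 [338. 221.] [0.566 0.166 0.05 ]
scene ball_pale0 0.52 [327. 238.] [0.637 0.17  0.05 ]
scene ball_pale0 0.46 [332. 227.] [0.592 0.164 0.05 ]
scene ball_dark0 0.72 [330. 229.] [0.603 0.163 0.05 ]
scene ball_dark0 0.61 [238. 179.] [ 0.572 -0.187  0.05 ]
scene ball_dark0 0.57 [224. 190.] [ 0.634 -0.194  0.05 ]
scene tasting_glass 0.9 [267. 233.] [ 0.675 -0.009  0.   ]
scene tasting_glass 0.69 [329. 235.] [ 0.589  0.15  -0.   ]
scene tasting_glass 0.57 [281. 209.] [ 0.575 -0.025  0.   ]
scene sample_bottle 0.86 [313. 186.] [0.438 0.006 0.   ]
scene measure 0.82 [428. 266.] [0.547 0.437 0.   ]
side pad_pale 0.66 [250. 180.] [0.472 0.249 0.128]
side pad_dark 0.71 [369. 247.] [ 0.473 -0.098  0.128]
side chute_pale 0.57 [320. 212.] [0.628 0.177 0.   ]
side chute_dark 0.98 [441. 280.] [ 0.625 -0.173  0.   ]
side ball_pale0 0.56 [315. 197.] [0.614 0.183 
[... 578 characters left out ...]
oint_positions': array([-0.06819825,  0.4110656 , -0.01272021,  1.59618491,  0.00561541,
        1.13430856, -0.08219045]), 'qvel': array([ 0.00122425,  0.00035715,  0.00064792, -0.00054867, -0.00022102,
       -0.00010567, -0.00024163]), 'joint_efforts': array([-1.15950555e-03, -6.00418067e+01,  6.80366792e-01, -2.99741471e+01,
        1.38814768e-02,  1.86677666e-03,  2.25787325e-06]), 'ee_pos': array([ 6.25009770e-01, -4.70679890e-06,  2.31325022e-01]), 'ee_rot': array([7.07091898e-01, 7.07121663e-01, 2.43496730e-05, 2.48201736e-05]), 'wrist_force': array([ 0.39095929, -0.7027994 ,  0.10283925]), 'wrist_torque': array([-0.03738276, -0.00136085, -0.00117561]), 'width': 0.08530822235806582}
```

View pics/scene0.png

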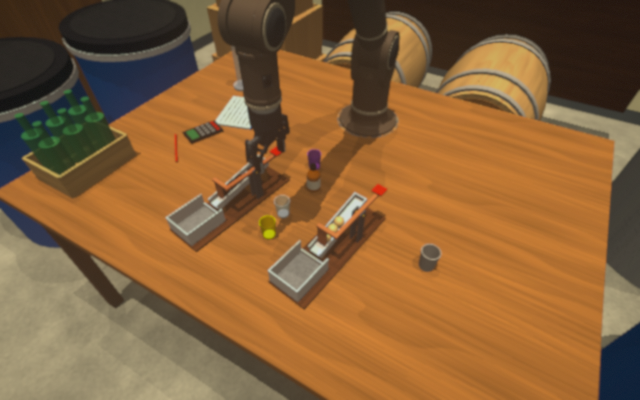

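View pics/side0.png

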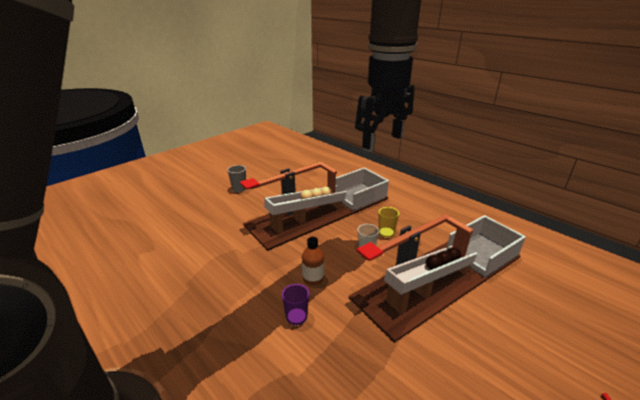

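```bash
python3 - <<'E'
import cv2,numpy as np
a=cv2.imread('pics/scene0.png')[120:290,200:450];b=cv2.imread('pics/side0.png')[110:300,210:480]
a=cv2.resize(a,(735,500),interpolation=3);cv2.imwrite('pics/ca.png',a)
cv2.imwrite('pics/cb.png',cv2.resize(b,(780,549),interpolation=3))
E
```

```text
(no output)
```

View pics/ca.png

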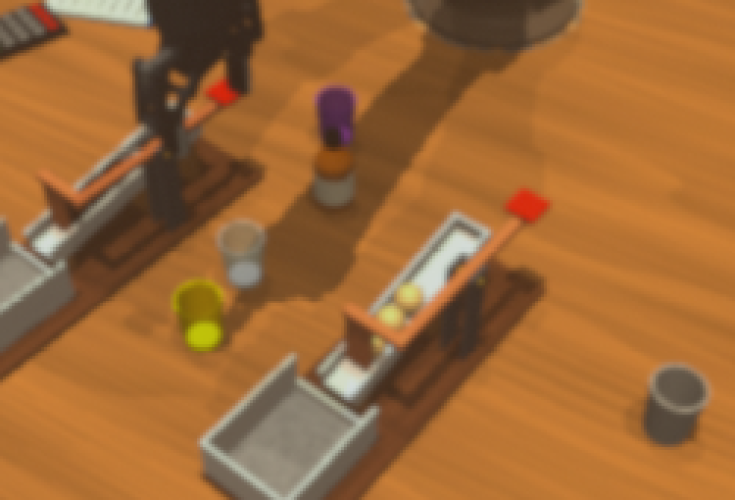

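View pics/cb.png

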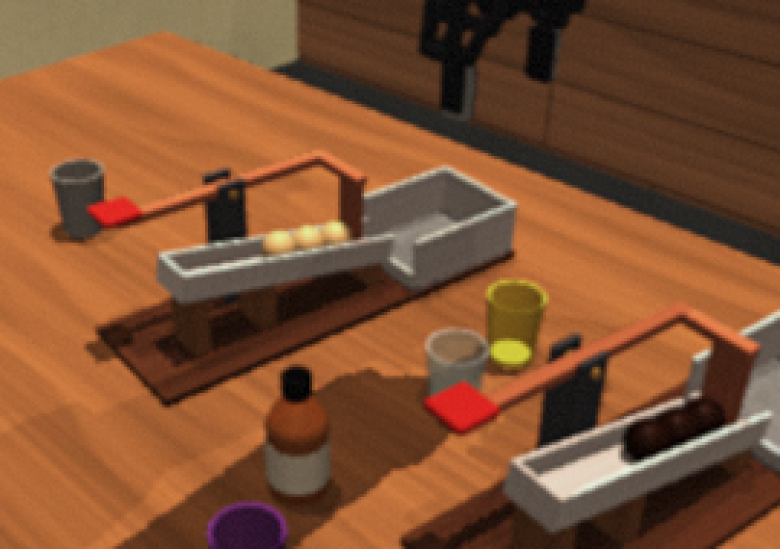

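The pale balls are in the robot's left chute: scene about (335,224), side about (317,192).

Red pads that could be confused:
- **Pale chute:** scene (380,190), side (250,183). This is the one I choose.
- **Dark chute:** scene (276,151), side (370,251).

Next I triangulate the pad's red top face.

```bash
cat >> h.py <<'E'
def red(p,c,r=16):
    f=p['frame'].astype(int); m=(f[...,0]>130)&(f[...,1]<60)&(f[...,2]<60)
    y,x=np.mgrid[:400,:640]; m&=(abs(x-c[0])<r)&(abs(y-c[1])<r)
    return np.array([x[m].mean(),y[m].mean()]),m.sum()
def tri(ps,uvs):
    A=np.zeros((3,3));b=np.zeros(3)
    for p,u in zip(ps,uvs):
        c,d=ray(p,u);d/=np.linalg.norm(d);P=np.eye(3)-np.outer(d,d);A+=P;b+=P@c
    return np.linalg.solve(A,b)
E
python3 - <<'E'
from h import *
s=shot('scene','s1.png');d=shot('side','d1.png')
a,na=red(s,(380,189));b,nb=red(d,(250,183))
print(a,na,b,nb,tri([s,d],[a,b]),atz(s,a,.127),atz(d,b,.127))
# chute axis: hypothesise: pad = o + R(-170,45)
import scipy.optimize as so
pp=tri([s,d],[a,b])[:2]
for nm in [('chute_pale',0)]:
    for p in (s,d):
        for r in cut_out('chute_pale',p)[:3]: print(r['confidence'],px(r),r['mask'].sum())
# overlay for yaw candidates, pad fixed
for p,n in((s,'s'),(d,'d')):
  f=cv2.resize(p['frame'][:,:,::-1],None,fx=3,fy=3,interpolation=3)
  for yaw,col in((0,(255,0,0)),(.1,(0,255,0)),(-.1,(255,255,0))):
    R=np.array([[np.cos(yaw),-np.sin(yaw)],[np.sin(yaw),np.cos(yaw)]])
    o=pp-R@[-.170,.045]
    q=[[-.19,-.062],[.19,-.062],[.19,.062],[-.19,.062]]
    X=[[*(o+R@np.array(c)),.0] for c in q]
    cv2.polylines(f,[np.int32(proj(p,X)*3+1)],True,col,1)
  x0,y0=(240,160) if n=='s' else (220,140)
  cv2.imwrite(f'pics/ov_{n}.png',f[y0*3:y0*3+480,x0*3:x0*3+600])
E
```

```text
[378.86585366 189.75609756] 82 [248.92173913 182.8173913 ] 115 [0.46486736 0.24095685 0.12549451] [0.46771097 0.24071297 0.127     ] [0.46307576 0.24032109 0.127     ]
0.92 [324.416 251.4  ] 5470
0.73 [309.376 205.12 ] 6264
0.42 [299.072 171.68 ] 670
```

View pics/ov_s.png

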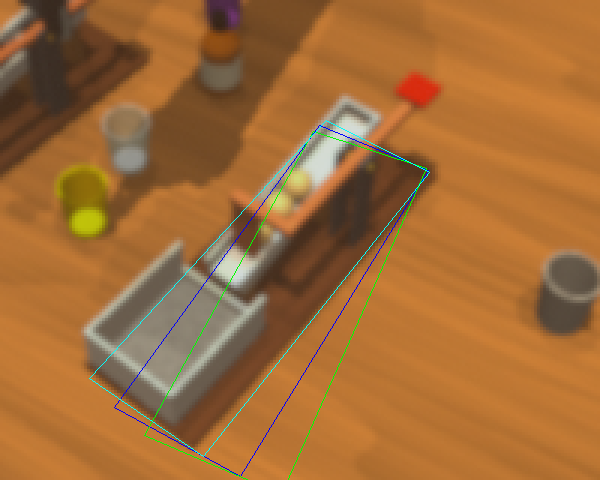

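View pics/ov_d.png

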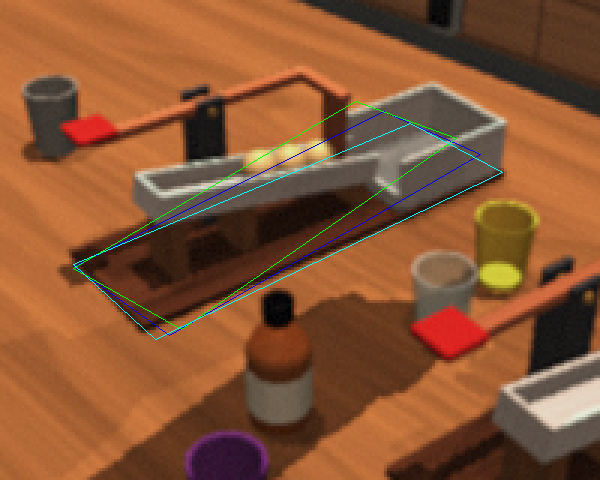

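The scene crop confirms the choice: the pad at (380,190) is on the lever whose chute holds pale balls. The pad top is at about (0.465, 0.241, 0.128) and the chute yaw is about -0.15. I move above it at the present height with the fingers shut.

>>> apply_moves(targets="0.04 -0.027 0 0 0 0 1; 0.09 -0.06 0 0 0 0 1; 0.14 -0.093 0 0 0 0 1; 0.19 -0.126 0 0 0 0 1; 0.241 -0.160 0 0 0 0 1", squeeze=30)

```text
time_s: 1.82
ee_pos: [0.4639, 0.2424, 0.2316]
ee_rot: [0.707, 0.707, 0.0, 0.0]
wrist_force: [0.1, 1.1, 1.0]
width: 0.0
```

>>> apply_moves(targets="0 0 0.025 0 0 -0.08 1; 0 0 0.05 0 0 -0.15 1; 0 0 0.05 0 0 -0.15 1")

```text
time_s: 2.2
ee_pos: [0.4639, 0.2404, 0.1799]
ee_rot: [0.652, 0.758, -0.002, -0.001]
wrist_force: [0.1, 0.2, 0.9]
width: 0.0001
```

```bash
python3 - <<'E'
from h import *
from scipy.spatial.transform import Rotation as Ro
w=shot('wrist','w1.png');d=shot('side','d2.png');s=shot('scene','s2.png')
m=monitor.observe();print(m['time_s'],m['ee_pos'],m['width'],m['wrist_force']);R=Ro.from_quat(m['ee_rot']).as_matrix();print(R.round(3))
for p in(w,d,s):
  print([(r['confidence'],px(r),atz(p,px(r),.128).round(4)) for r in tip_of('pad_pale',p)[:2]])
print('pred',proj(w,[.465,.241,.127]))
cv2.imwrite('pics/d2c.png',cv2.resize(d['frame'][100:260,180:400,::-1],None,fx=3,fy=3))
E
```

```text
2.35 [0.46563279 0.24113339 0.18227402] -0.00021414999033236398 [-0.02425379  0.29245419  1.08835658]
[[-0.148  0.989  0.001]
 [ 0.989  0.148  0.001]
 [ 0.001  0.001 -1.   ]]
[(0.84, array([320.192, 226.28 ]), array([0.4661, 0.2402, 0.128 ]))]
[(0.81, array([249.28, 181.8 ]), array([0.4655, 0.2421, 0.128 ]))]
[(0.83, array([377.92, 189.8 ]), array([0.4702, 0.2388, 0.128 ]))]
pred [[318.60726491 224.33839852]]
```

View pics/w1.png

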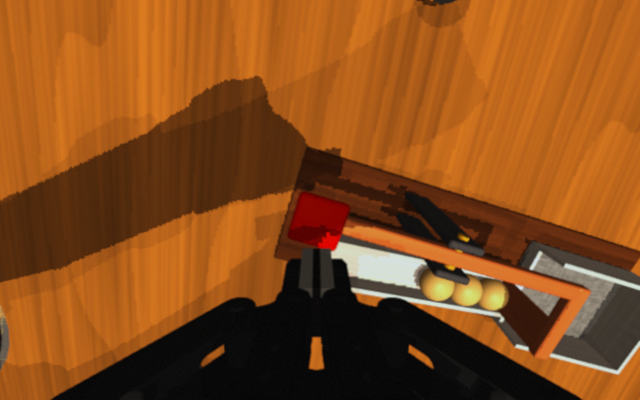

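View pics/d2c.png

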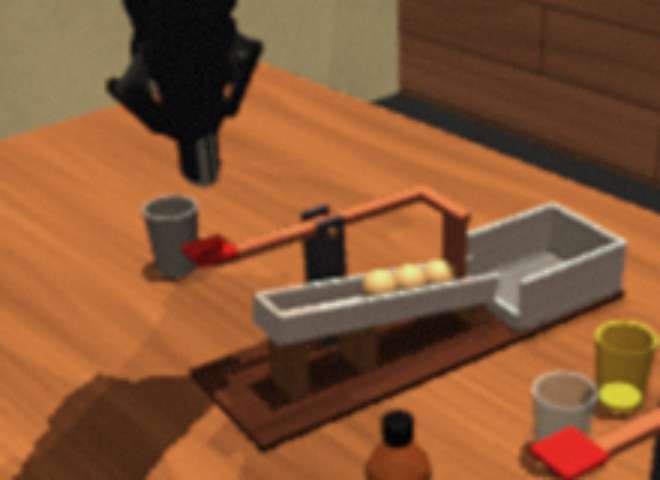

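The wrist view shows the red pad at (320,222) right ahead of the shut fingertips, with pale balls at (435-490,290). My turn went the wrong way: the lever is about 0.3 rad off the tool, so I correct it while descending.

>>> apply_moves(targets="0 0 0.01 0 0 0.15 1; 0 0 0.025 0 0 0.3 1; 0 0 0.04 0 0 0.3 1; 0 0 0.05 0 0 0.3 1; 0 0 0.055 0 0 0.3 1")

```text
time_s: 3.12
ee_pos: [0.4645, 0.2409, 0.1258]
ee_rot: [0.757, 0.653, -0.001, -0.0]
wrist_force: [-3.1, -0.4, 4.3]
width: -0.0001
```

>>> apply_moves(targets="0 0 0.01 0 0 0 1; 0 0 0.02 0 0 0 1; 0 0 0.028 0 0 0 1; 0 0 0.034 0 0 0 1; 0 0 0.034 0 0 0 1")

```text
time_s: 3.75
ee_pos: [0.4666, 0.2411, 0.0929]
ee_rot: [0.758, 0.652, 0.001, 0.001]
wrist_force: [-0.1, -2.4, 7.4]
width: 0.0003
```

```bash
python3 - <<'E'
from h import *
w=shot('wrist','w3.png');d=shot('side','d3.png')
m=monitor.observe();print(m['time_s'],m['ee_pos'],m['wrist_force'])
cv2.imwrite('pics/d3c.png',np.hstack([cv2.resize(d['frame'][120:250,200:400,::-1],(400,260)),cv2.resize(w['frame'][...,::-1],(400,260))]))
E
```

```text
3.85 [0.46648606 0.24112381 0.09316915] [-0.55765446 -1.23694572  7.85574362]
```

View pics/d3c.png

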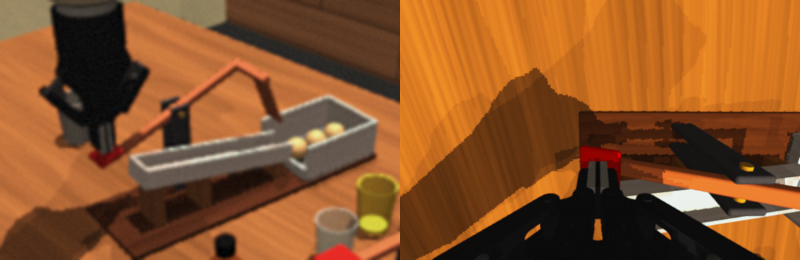

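The gate is up and the balls are running into the tray (side crop, about (300-335,135)). I hold and check.

>>> apply_moves(targets="0 0 0 0 0 0 1; 0 0 0 0 0 0 1; 0 0 0 0 0 0 1; 0 0 0 0 0 0 1; 0 0 0 0 0 0 1")

```text
time_s: 4.47
ee_pos: [0.4665, 0.2412, 0.0933]
ee_rot: [0.758, 0.652, 0.001, 0.001]
wrist_force: [0.1, -1.7, 7.6]
width: 0.0002
```

>>> apply_moves(targets="0 0 0 0 0 0 1; 0 0 0 0 0 0 1; 0 0 0 0 0 0 1; 0 0 0 0 0 0 1; 0 0 0 0 0 0 1")

```text
time_s: 5.1
ee_pos: [0.4665, 0.2411, 0.0933]
ee_rot: [0.758, 0.652, 0.001, 0.001]
wrist_force: [0.3, -0.9, 7.4]
width: -0.0001
```

```bash
python3 - <<'E'
from h import *
w=shot('scene','s4.png');d=shot('side','d4.png')
m=monitor.observe();print(m['time_s'],m['ee_pos'],m['wrist_force'])
for p in (w,d): print([(round(r['confidence'],2),px(r).round(),atz(p,px(r),.027).round(3)) for r in tip_of('ball_pale0',p)[:6]])
cv2.imwrite('pics/d4c.png',np.hstack([cv2.resize(d['frame'][140:240,230:400,::-1],(400,260),interpolation=3),cv2.resize(w['frame'][180:310,260:400,::-1],(400,371),interpolation=3)[:260]]))
E
```

```text
5.2 [0.46647937 0.24116432 0.09328323] [-0.71676261 -1.06109983  7.56273968]
[(0.69, array([296., 275.]), array([0.765, 0.151, 0.027])), (0.56, array([304., 260.]), array([0.715, 0.146, 0.027])), (0.5, array([291., 283.]), array([0.792, 0.153, 0.027]))]
[(0.55, array([349., 194.]), array([0.717, 0.158, 0.027])), (0.47, array([251., 193.]), array([0.533, 0.35 , 0.027])), (0.37, array([361., 189.]), array([0.757, 0.149, 0.027])), (0.36, array([370., 183.]), array([0.804, 0.157, 0.027])), (0.17, array([444., 260.]), array([ 0.652, -0.16 ,  0.027]))]
```

View pics/d4c.png

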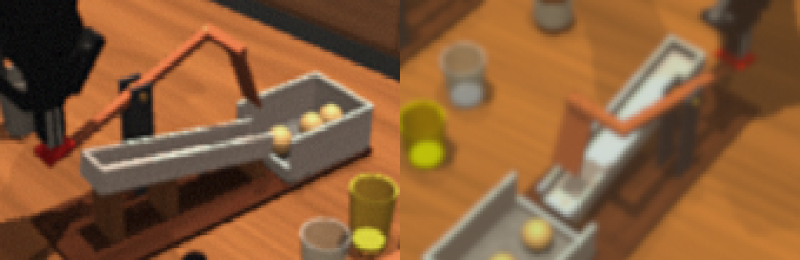

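>>> apply_moves(targets="0 0 0 0 0 0 1; 0 0 0 0 0 0 1; 0 0 0 0 0 0 1; 0 0 0 0 0 0 1; 0 0 0 0 0 0 1")

```text
time_s: 5.92
ee_pos: [0.4665, 0.2412, 0.0933]
ee_rot: [0.758, 0.652, 0.001, 0.001]
wrist_force: [0.6, -1.7, 7.5]
width: 0.0001
```

```bash
python3 - <<'E'
from h import *
w=shot('scene','s5.png');d=shot('side','d5.png')
for p in (w,d): print([(round(r['confidence'],2),px(r).round(),atz(p,px(r),.027).round(3)) for r in tip_of('ball_pale0',p)[:6]])
cv2.imwrite('pics/d5c.png',cv2.resize(w['frame'][200:310,250:400,::-1],None,fx=5,fy=5,interpolation=3))
E
```

```text
[(0.66, array([294., 275.]), array([0.767, 0.147, 0.027])), (0.57, array([308., 262.]), array([0.713, 0.158, 0.027])), (0.55, array([286., 281.]), array([0.793, 0.139, 0.027]))]
[(0.54, array([348., 193.]), array([0.716, 0.16 , 0.027])), (0.5, array([364., 189.]), array([0.764, 0.145, 0.027])), (0.39, array([367., 182.]), array([0.802, 0.163, 0.027]))]
```

View pics/d5c.png

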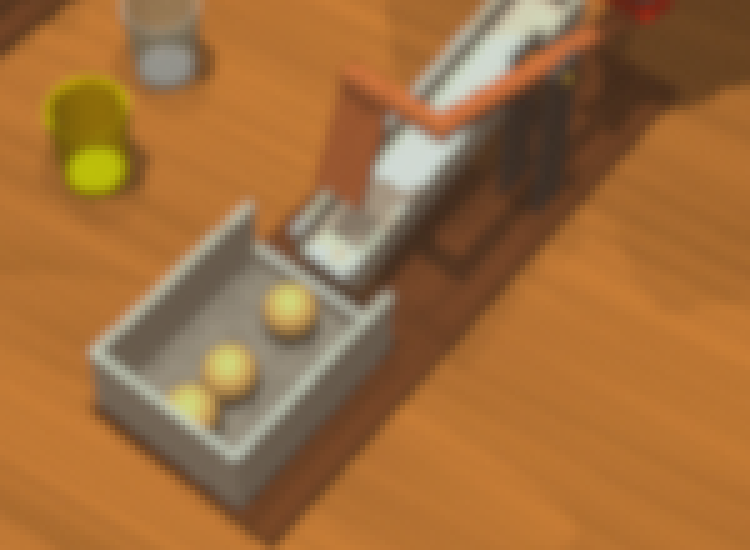

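All three pale balls are in the tray: scene (308,262), (295,275) and (288,281). The chute is empty, so I release by rising gently.

>>> apply_moves(targets="0 0 -0.008 0 0 0 1; 0 0 -0.018 0 0 0 1; 0 0 -0.028 0 0 0 1; 0 0 -0.04 0 0 0 1; 0 0 -0.06 0 0 0 1")

```text
time_s: 6.75
ee_pos: [0.4653, 0.2405, 0.1525]
ee_rot: [0.758, 0.652, -0.0, 0.0]
wrist_force: [0.5, 0.0, 0.1]
width: 0.0004
```

>>> apply_moves(targets="0 0 -0.03 0 0 0 1; 0 0 -0.07 0 0 0 1; 0 0 -0.1 0 0 0 1; 0 0 -0.1 0 0 0 1; 0 0 -0.1 0 0 0 1")

```text
time_s: 7.38
ee_pos: [0.465, 0.2405, 0.2518]
ee_rot: [0.758, 0.652, -0.0, 0.0]
wrist_force: [-0.2, -0.4, 0.4]
width: -0.0003
```

```bash
python3 - <<'E'
from h import *
w=shot('scene','s6.png');d=shot('side','d6.png')
m=monitor.observe();print(m['time_s'],m['ee_pos'],m['wrist_force'])
a,na=red(w,(380,189));b,nb=red(d,(250,183));print(a,na,b,nb,tri([w,d],[a,b]))
for p in (w,d):
  for k,z in(('ball_pale0',.027),('tasting_glass',0),('sample_bottle',0),('measure',0)):
    print(k,[(round(r['confidence'],2),atz(p,px(r),z).round(3)) for r in tip_of(k,p)[:3]])
cv2.imwrite('pics/d6c.png',np.hstack([cv2.resize(d['frame'][110:310,210:410,::-1],(400,400),interpolation=3),cv2.resize(w['frame'][140:310,240:410,::-1],(400,400),interpolation=3)]))
E
```

```text
7.475 [0.46463379 0.24051886 0.25116098] [-0.7716852   0.30688786  0.30718975]
[378.47297297 189.90540541] 74 [252.28571429 182.92063492] 63 [0.46916211 0.23872056 0.12566006]
ball_pale0 [(0.51, array([0.708, 0.15 , 0.027])), (0.46, array([0.761, 0.147, 0.027])), (0.42, array([0.791, 0.142, 0.027]))]
tasting_glass [(0.8, array([ 0.569, -0.023,  0.   ])), (0.66, array([ 0.35 , -0.047, -0.   ])), (0.63, array([ 0.677, -0.011,  0.   ]))]
sample_bottle [(0.71, array([0.436, 0.004, 0.   ]))]
measure [(0.97, array([0.535, 0.427, 0.   ]))]
ball_pale0 [(0.66, array([0.718, 0.162, 0.027])), (0.44, array([0.772, 0.153, 0.027])), (0.4, array([0.533, 0.392, 0.027]))]
tasting_glass [(0.8, array([0.681, 0.002, 0.   ])), (0.72, array([ 0.352, -0.032,  0.   ])), (0.56, array([ 0.581, -0.016,  0.   ]))]
sample_bottle [(0.75, array([0.454, 0.019, 0.   ]))]
measure [(0.73, array([0.548, 0.428, 0.   ]))]
```

View pics/d6c.png

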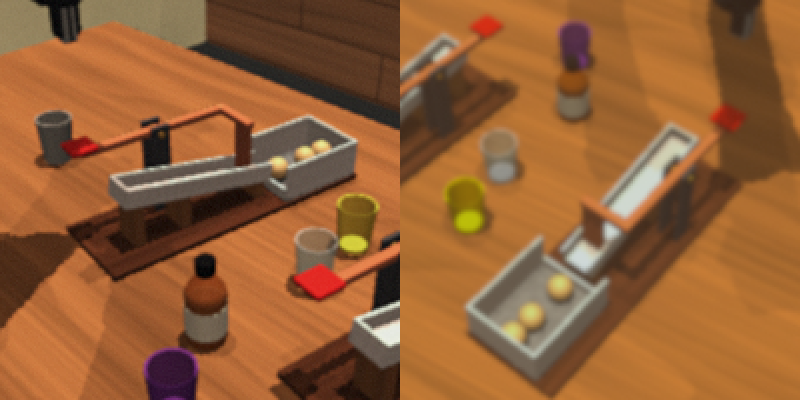

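The lever is level again and the gate is shut. The three balls are in the tray, and the glass, bottle and cup haven't moved. The gripper is about 12 cm above the pad, so I hand in.

```bash
python3 -c "
from bench import ticket;print(ticket.sign_off())"
```

```text
the job is handed in; nothing more can be done
None
```

The job is done and handed in at about 7.5 s of the 29 s allowed. I pressed the red pad of the pale-ball chute with the shut fingertips and held it for about 2 s, at about 7.5 N. Once all three pale balls had run into the tray, I let the lever rise and backed straight up about 12 cm above the pad.

- **Balls and gate:** the last pictures show all three balls in the tray, the chute empty, the lever level and the gate shut. The pad was back at 126 mm by triangulation, against 128 mm expected at rest, with no force at the wrist beyond noise.
- **Other objects:** the glass, bottle and cup were where they started, to within the networks' scatter of 1–2 cm. I went nowhere near the dark chute, and its visible part looked unchanged, but I didn't measure it again.
- **Slips and disagreements:** my first wrist turn went the wrong way, and I corrected it before touching the pad. In the last side view the network found only two balls clearly, plus one false detection at the cup. The scene view and the picture itself show all three.

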